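# Load battery packs into the test rack in reverse order

### The job

Move the four battery packs from the silver stand into the four bays of the black test rack in reverse order: the pack that stands nearest the stand's green end block goes into the bay farthest from the rack's green end block, and so on, one pack to each bay. Each must stand upright, fully down on its bay floor; set the packs down rather than dropping them, never let one tip over, and leave the meter and the tape roll where they are.

Things in the scene. Friction and masses are not known exactly. Their poses are not given: they have to be found in the camera images.
- pack_red: loose battery pack with a red tape band 26 mm wide over its top and sides: an upright block 38 (x) by 57 (y) by 70 mm high, about 0.3 kg, grey cells under green card, a dark grey 4 mm board on the +y part of its top. Origin: centre of the underside. Starts on the red cradle's floor, yawed as it to 0.06 rad. Goes in a bay with the 57 mm side along the rack, either way round
- pack_blue: loose battery pack with a blue tape band 26 mm wide over its top and sides: an upright block 38 (x) by 57 (y) by 70 mm high, about 0.3 kg, grey cells under green card, a dark grey 4 mm board on the +y part of its top. Origin: centre of the underside. Starts on the blue cradle's floor, yawed as it to 0.06 rad. Goes in a bay with the 57 mm side along the rack, either way round
- pack_yellow: loose battery pack with a yellow tape band 26 mm wide over its top and sides: an upright block 38 (x) by 57 (y) by 70 mm high, about 0.3 kg, grey cells under green card, a dark grey 4 mm board on the +y part of its top. Origin: centre of the underside. Starts on the yellow cradle's floor, yawed as it to 0.06 rad. Goes in a bay with the 57 mm side along the rack, either way round
- pack_white: loose battery pack with a white tape band 26 mm wide over its top and sides: an upright block 38 (x) by 57 (y) by 70 mm high, about 0.3 kg, grey cells under green card, a dark grey 4 mm board on the +y part of its top. Origin: centre of the underside. Starts on the white cradle's floor, yawed as it to 0.06 rad. Goes in a bay with the 57 mm side along the rack, either way round
- cradle_red: fixed red cradle on the stand, under the pack with the red band; it stays behind and shows where that pack stood. Plate 66 (x) by 68 (y) by 6 mm thick, with a lip at each x edge rising to 12 mm above its underside. Origin at the centre of its underside; its y runs along the stand
- cradle_blue: fixed blue cradle on the stand, under the pack with the blue band; it stays behind and shows where that pack stood. Plate 66 (x) by 68 (y) by 6 mm thick, with a lip at each x edge rising to 12 mm above its underside. Origin at the centre of its underside; its y runs along the stand
- cradle_yellow: fixed yellow cradle on the stand, under the pack with the yellow band; it stays behind and shows where that pack stood. Plate 66 (x) by 68 (y) by 6 mm thick, with a lip at each x edge rising to 12 mm above its underside. Origin at the centre of its underside; its y runs along the stand
- cradle_white: fixed white cradle on the stand, under the pack with the white band; it stays behind and shows where that pack stood. Plate 66 (x) by 68 (y) by 6 mm thick, with a lip at each x edge rising to 12 mm above its underside. Origin at the centre of its underside; its y runs along the stand
- stand: fixed silver stand carrying the cradles and packs: plate 66 (x) by 318 (y) by 10 mm thick, a bright green end block (22 mm along y, 30 mm high) beyond its +y end. Origin: centre of the underside. Cradles stand on it at y = +117, +39, -39, -117 mm; which colour is where changes. Its y points to the robot's left; stand or rack may be the nearer one
- rack: fixed black test rack, grey ribs, four empty bays in a row: 66 (x) by 318 (y) mm, a bright green end block (22 mm along y, 30 mm high) beyond its +y end. Origin: centre of the underside. Bay centres at x = 0, y = +117, +39, -39, -117 mm; bays 54 (x) by 72 (y) mm inside; floor 10 mm, rib tops 22 mm above the underside. Roughly parallel to the stand, 0.14 to 0.19 m apart in x
- meter: bystander, loose yellow hand meter lying flat, 150 (x) by 75 (y) by 39 mm high, origin at the centre of the underside; to the robot's left of the racks
- tape: bystander, loose blue tape roll lying flat, 90 mm across, 24 mm high, origin at the centre of the underside; to the robot's right of the racks

How it is judged (in metres and radians):
At the end, for the whole second after the job is handed in: Each pack stands in the rack bay that mirrors the place of its cradle on the stand (cradle at y on the stand: bay at -y on the rack), its origin within 12 mm of the bay centre in x and in y and within 4 mm of the bay floor's height, tilted less than 0.1 rad, at rest (x of pack_red in the frame of rack between -0.012 and 0.012 m and z of pack_red in the frame of rack between 0.006 and 0.014 m and angle between each of pack_red, pack_blue, pack_yellow, pack_white's own z axis and vertical below 0.1 rad and linear speed of each of pack_red, pack_blue, pack_yellow, pack_white below 0.02 m/s and angular speed of each of pack_red, pack_blue, pack_yellow, pack_white below 0.2 rad/s and ((y of cradle_red in the frame of stand between 0.097 and 0.137 m and y of pack_red in the frame of rack between -0.129 and -0.105 m) or (y of cradle_red in the frame of stand between 0.019 and 0.059 m and y of pack_red in the frame of rack between -0.051 and -0.027 m) or (y of cradle_red in the frame of stand between -0.059 and -0.019 m and y of pack_red in the frame of rack between 0.027 and 0.051 m) or (y of cradle_red in the frame of stand between -0.137 and -0.097 m and y of pack_red in the frame of rack between 0.105 and 0.129 m)) and x of pack_blue in the frame of rack between -0.012 and 0.012 m and z of pack_blue in the frame of rack between 0.006 and 0.014 m and ((y of cradle_blue in the frame of stand between 0.097 and 0.137 m and y of pack_blue in the frame of rack between -0.129 and -0.105 m) or (y of cradle_blue in the frame of stand between 0.019 and 0.059 m and y of pack_blue in the frame of rack between -0.051 and -0.027 m) or (y of cradle_blue in the frame of stand between -0.059 and -0.019 m and y of pack_blue in the frame of rack between 0.027 and 0.051 m) or (y of cradle_blue in the frame of stand between -0.137 and -0.097 m and y of pack_blue in the frame of rack between 0.105 and 0.129 m)) and x of pack_yellow in the frame of rack between -0.012 and 0.012 m and z of pack_yellow in the frame of rack between 0.006 and 0.014 m and ((y of cradle_yellow in the frame of stand between 0.097 and 0.137 m and y of pack_yellow in the frame of rack between -0.129 and -0.105 m) or (y of cradle_yellow in the frame of stand between 0.019 and 0.059 m and y of pack_yellow in the frame of rack between -0.051 and -0.027 m) or (y of cradle_yellow in the frame of stand between -0.059 and -0.019 m and y of pack_yellow in the frame of rack between 0.027 and 0.051 m) or (y of cradle_yellow in the frame of stand between -0.137 and -0.097 m and y of pack_yellow in the frame of rack between 0.105 and 0.129 m)) and x of pack_white in the frame of rack between -0.012 and 0.012 m and z of pack_white in the frame of rack between 0.006 and 0.014 m and ((y of cradle_white in the frame of stand between 0.097 and 0.137 m and y of pack_white in the frame of rack between -0.129 and -0.105 m) or (y of cradle_white in the frame of stand between 0.019 and 0.059 m and y of pack_white in the frame of rack between -0.051 and -0.027 m) or (y of cradle_white in the frame of stand between -0.059 and -0.019 m and y of pack_white in the frame of rack between 0.027 and 0.051 m) or (y of cradle_white in the frame of stand between -0.137 and -0.097 m and y of pack_white in the frame of rack between 0.105 and 0.129 m))); the robot touches nothing.
It fails at once if a pack tips over (more than 0.7 rad) (angle between any of pack_red, pack_blue, pack_yellow, pack_white's own z axis and vertical above 0.7 rad).
It fails at once if a pack is dropped (faster than 0.6 m/s while no finger touches it, a fall of about 18 mm) ((linear speed of pack_red above 0.6 m/s and contact force between pack_red and the fingers below 0.1 N) or (linear speed of pack_blue above 0.6 m/s and contact force between pack_blue and the fingers below 0.1 N) or (linear speed of pack_yellow above 0.6 m/s and contact force between pack_yellow and the fingers below 0.1 N) or (linear speed of pack_white above 0.6 m/s and contact force between pack_white and the fingers below 0.1 N)).
It fails at once if a bystander is moved by more than 30 mm (distance of any of meter, tape from where it was at the start of the episode above 0.03 m).
It also fails if it takes over 93 s, if anything falls off the work surface, if the arm or the gripper's body presses on something with over 40 N, if the wrist force passes 120 N, or if a joint passes its speed limit or range.

### The arm

A 6-joint arm with a two-finger parallel gripper is mounted at the origin on the work surface. World frame = base frame: x ahead of the robot, y to its left, z up, the work surface at z = 0. Lengths are in mm, angles in rad, forces in N, time in s.
With the tool pointing down it reaches from about 300 to 850 mm from the base axis. Payload 4.2 kg.
Tool frame: the origin (TCP) lies between the finger pads; the fingertips stand arm.tip_extent ahead of it and the grasp point (between the pads) lies 8 mm behind it (arm.tip_extent is the distance from the TCP to the fingertips, in mm); z points along the fingers, y is the direction in which the jaws open and shut (so a half turn about z gives the same grasp; the last joint's range is limited). The gripper opens to 91 mm and grips with 3 to 60 N. Pads are 32 mm wide; open, the fingers measure 118 mm over their backs; the gripper's body (76 mm by 178 mm) begins 60 mm behind the grasp point.
Start: joints at [-1.185, 0.32, 1.565, -0, 1.257, -0.02], TCP at [226.988, -528.317, 224.976] pointing down, gripper open.
Joint ranges: [-3.11, 3.11], [-0.84, 2.01], [0.21, 2.61], [-1.34, 4.49], [0.05, 2.63], [-2.56, 2.56]. Speed limits (rad/s): [2.57, 2.57, 3.14, 3.14, 3.14, 3.14].

### API

Orientations are given as a unit quaternion [w, x, y, z].
In Python, from workcell import arm gives the robot as it stands.
- The arm moves only by the tool arm_command, never from a script. Its argument "plan" is text: rows parted by semicolons, each of 7 numbers parted by spaces: the shift along the tool's x, y, z in mm, then the turn, a rotation vector about the tool's x, y, z in rad, then the gripper's target within -1 to 1 (fully open at 1, half-way at 0, shut at -1). In form: dx dy dz ax ay az gripper; .... A call has exactly 10 rows; each row shifts and turns the commanded pose from where the row before left it, along the tool's axes as they then stand; what a row does not reach is not made up. A row lasts 1/8 s, in which the tool goes at most 62.5 mm and 10.7 degrees, less where a joint would pass 70% of its speed; a pose out of reach is approached as far as the arm can. A call is refused whole if a number of a shift passes 62.5 or a number of a turn 0.188, either way. A call with a gripper value outside its range is refused whole. The fingers move at their own pace and stop on an object; "newtons" is the grip in N (left out, the last holds). Time passes only in rows, so rows that do not move let the fingers close, or fill a call up. It gives the time, the measured TCP pose, the force and the opening at its end, in the units of the state.
- arm.state(): the state, without advancing time (a new reading comes with each control period).
- arm.get_image(name): name is "side" or "top" or "wrist"; returns a dict with "color" (420x560x3 uint8, red, green, blue), "depth" (420x560 float32, mm along the optical axis (not along the pixel's ray), 0 where there is no reading), "vertical_fov" (degrees; the focal length in pixels is half the picture's height over the tangent of half this angle, whatever the lens; pixels are square), "cx", "cy" (the principal point, pixels), "world_to_cam" (4x4, takes a point from world to camera coordinates). Camera axes: x right, y up, looking along -z (the intrinsics and any distortion apply to the point x, -y, -z); pixel columns grow to the right and rows downward; lengths in mm; the calibration is good to about 2 mm. A picture is of the moment at which its call begins.
- arm.finish_job(): hands the job in, once; it reports no verdict.
The state is a dict: "time": time; "joints": joint angles; "qvel": joint speeds; "effort": joint torques, N m; "position": TCP position; "orientation": TCP orientation; "contact_force": force on the tool from outside, world axes, zero at the start; "torque": the same for the moment, N m; "width": finger opening in mm.
Only numpy, scipy, OpenCV 4.12 (cv2) and the standard library are available. Lean on these libraries where they do the work, as an engineer would, in place of code of your own. Each camera call takes 0.05 s, during which the arm holds its last target.

## Working session

There is one attempt and no reset: what is moved stays moved. The work goes in short steps, Python scripts to look and compute and a tool call to move; the robot and the scene stay as the last step left them, time stands still between calls to the robot, and variables do not carry over. Pictures are saved under pics/ and viewed, and the job is handed in when it is done.

Besides the shell and the picture viewer there is one more tool, called after ">>>" by a JSON object that holds its "fn" and its "kwargs". arm_command: Moves the arm, as the interface text tells. Its arguments: {"type":"object","properties":{"plan":{"type":"string"},"newtons":{"type":"number"}},"required":["plan"]}

```bash
ls; mkdir -p pics
python3 - <<'E'
from workcell import arm
import cv2,numpy as np
print(arm.state(), arm.tip_extent)
for n in("top","side","wrist"):
    im=arm.get_image(n); cv2.imwrite(f"pics/{n}0.png",im["color"][:,:,::-1]); print(n,{k:v for k,v in im.items() if k not in("color","depth")}, [k for k in im])
    np.savez(f"{n}0.npz",**im)
E
```

```text
pics
{'time': 0.0, 'joints': array([-1.18502271e+00,  3.20266675e-01,  1.56567966e+00,  8.19113547e-06,
        1.25739192e+00, -1.99914125e-02]), 'qvel': array([-0.00056283,  0.00016047, -0.00161324, -0.00099442,  0.00170046,
       -0.00121376]), 'effort': array([-1.40004140e-03, -4.12478507e+01, -2.31973082e+01,  7.22318399e-02,
        4.56927123e-02, -1.72741925e-04]), 'position': array([ 226.78834959, -527.85349149,  224.13450988]), 'orientation': array([-8.58953800e-04,  9.79489722e-01,  2.01492239e-01, -1.54909298e-04]), 'contact_force': array([-0.46131109,  0.92264459,  1.1846346 ]), 'torque': array([-0.03822638, -0.00604765, -0.01642157]), 'width': 90.63265085385834} 11.0
top {'vertical_fov': 55.8078981030354, 'cx': 284.88689503308336, 'cy': 207.24373002313737, 'world_to_cam': array([[-2.38917003e-02, -9.99359553e-01,  2.66396532e-02,
        -3.72433603e+00],
       [ 9.94535523e-01, -2.10506044e-02,  1.02254412e-01,
        -5.38255259e+02],
       [-1.01628143e-01,  2.89371132e-02,  9.94401511e-01,
        -9.52368209e+02],
       [ 0.00000000e+00,  0.00000000e+00,  0.00
[... 430 characters left out ...]
33277e-01,
        -1.08388484e+03],
       [ 0.00000000e+00,  0.00000000e+00,  0.00000000e+00,
         1.00000000e+00]])} ['color', 'depth', 'vertical_fov', 'cx', 'cy', 'world_to_cam']
wrist {'vertical_fov': 67.74563279539862, 'cx': 279.19563802287115, 'cy': 214.9338624441804, 'world_to_cam': array([[ 3.94402600e-01, -9.18937739e-01,  1.45599575e-04,
        -5.74749561e+02],
       [ 8.82418723e-01,  3.78684624e-01, -2.79168681e-01,
         3.24745145e+01],
       [ 2.56483500e-01,  1.10233334e-01,  9.60242066e-01,
        -3.89587408e+02],
       [ 0.00000000e+00,  0.00000000e+00,  0.00000000e+00,
         1.00000000e+00]])} ['color', 'depth', 'vertical_fov', 'cx', 'cy', 'world_to_cam']
```

View pics/top0.png

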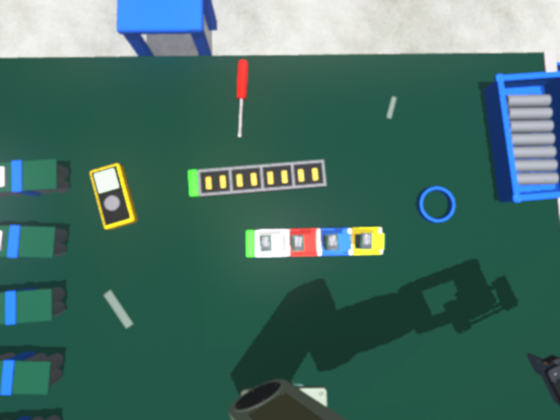

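View pics/side0.png

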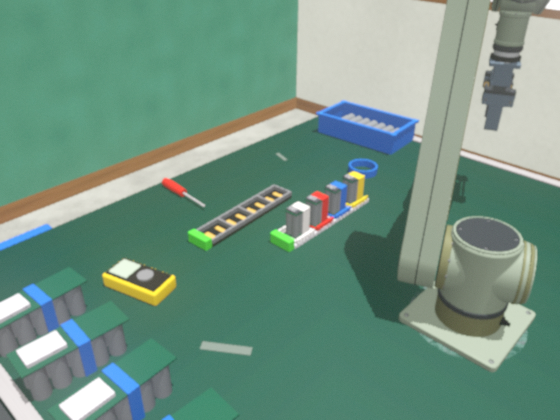

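View pics/wrist0.png

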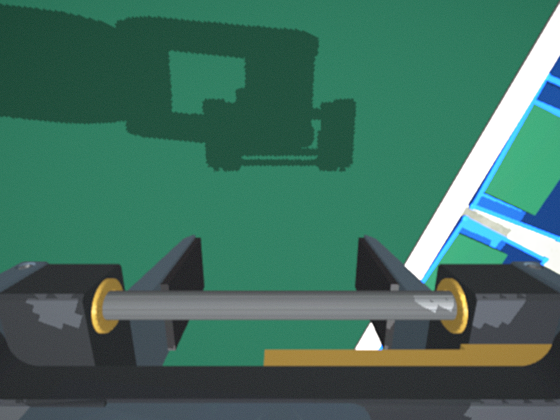

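The stand is nearer, and from its green end the order is white, red, blue, yellow. In the top view the rack's green block is at about (193,182) and the stand's at about (250,243). Next I measure from the top depth and check it against the known sizes.

```bash
cat > h.py <<'E'
import numpy as np,cv2
def K(im):
    f=im["color"].shape[0]/2/np.tan(np.radians(float(im["vertical_fov"]))/2)
    return f,float(im["cx"]),float(im["cy"])
def cloud(im):
    f,cx,cy=K(im); d=im["depth"]; v,u=np.mgrid[:d.shape[0],:d.shape[1]]
    P=np.stack([(u-cx)/f*d,-(v-cy)/f*d,-d],-1)
    T=np.linalg.inv(im["world_to_cam"]); return P@T[:3,:3].T+T[:3,3]
def ray(im,uv,z):
    f,cx,cy=K(im); T=np.linalg.inv(im["world_to_cam"])
    uv=np.atleast_2d(np.asarray(uv,float)); d=np.stack([(uv[:,0]-cx)/f,-(uv[:,1]-cy)/f,-np.ones(len(uv))],-1)@T[:3,:3].T
    o=T[:3,3]; return o+d*((z-o[2])/d[:,2])[:,None]
E
python3 - <<'E'
from h import *
im=np.load("top0.npz"); C=cloud(im); hsv=cv2.cvtColor(im["color"],cv2.COLOR_RGB2HSV)
print("table z", [C[r,c].round(1) for r,c in((100,300),(300,200),(200,400),(300,500))])
X,Y,Z=C[...,0],C[...,1],C[...,2]
def rect(m,name):
    p=C[m][:,:2].astype(np.float32); r=cv2.minAreaRect(p); print(name,m.sum(),"z",np.percentile(C[m][:,2],[5,50,95]).round(1),r)
reg=lambda u0,v0,u1,v1:(np.mgrid[:420,:560][1]>=u0)&(np.mgrid[:420,:560][1]<=u1)&(np.mgrid[:420,:560][0]>=v0)&(np.mgrid[:420,:560][0]<=v1)
R=reg(180,150,340,205);S=reg(238,215,395,270)
rect(R&(Z>17)&(Z<40),"rack ribs+green")
g=(hsv[...,0]>45)&(hsv[...,0]<75)&(hsv[...,1]>150)&(hsv[...,2]>140)
rect(R&g&(Z>24),"rackgreen");rect(S&g&(Z>24),"standgreen")
rect(R&(Z>18)&(Z<25),"ribs")
for n,u0,u1 in(("w",255,288),("r",288,317),("b",317,349),("y",349,382)):
    rect(S&reg(u0,200,u1,280)&(Z>80),n)
rect(S&(Z>8)&(Z<30),"stand")
for v in(165,180,240): print(v,[(u,*C[v,u].round(0)) for u in range(185,390,12)])
E
```

```text
table z [array([ 8.219e+02, -6.290e+01,  4.000e-01]), array([315.4, 198.1,   1.5]), array([ 5.533e+02, -3.127e+02, -4.000e-01]), array([ 295.5, -549.6,    5.5])]
rack ribs+green 1210 z [18.6 22.3 30.9] ((613.70751953125, 52.57373046875), (67.38399505615234, 340.1645202636719), 3.6473517417907715)
rackgreen 121 z [26.4 29.5 33.2] ((521.9296875, 131.79830932617188), (286.1402587890625, 54.12822341918945), 44.300079345703125)
standgreen 41 z [25.8 29.3 32.1] ((453.539306640625, 80.3619155883789), (15.937490463256836, 64.66920471191406), 78.33113861083984)
ribs 915 z [18.8 21.7 24.3] ((614.0399780273438, 46.42707061767578), (67.3320083618164, 327.8661193847656), 3.6308772563934326)
w 419 z [84.3 87.5 92.4] ((450.157958984375, 18.67667579650879), (57.68394470214844, 36.779396057128906), 88.65476989746094)
r 421 z [84.3 87.2 92.4] ((448.6790771484375, -35.67325210571289), (38.062225341796875, 97.09730529785156), 2.2791430950164795)
b 408 z [84.5 87.9 92.5] ((447.2458801269531, -74.49801635742188), (38.35506820678711, 174.46487426757812), 1.748254656791687)
y 422 z [84.4 87.5 92. ] ((451.70
[... 2933 characters left out ...]
.0)), (269, np.float64(457.0), np.float64(24.0), np.float64(88.0)), (281, np.float64(456.0), np.float64(-3.0), np.float64(85.0)), (293, np.float64(456.0), np.float64(-31.0), np.float64(89.0)), (305, np.float64(455.0), np.float64(-59.0), np.float64(85.0)), (317, np.float64(456.0), np.float64(-95.0), np.float64(9.0)), (329, np.float64(454.0), np.float64(-114.0), np.float64(90.0)), (341, np.float64(453.0), np.float64(-142.0), np.float64(89.0)), (353, np.float64(454.0), np.float64(-183.0), np.float64(19.0)), (365, np.float64(452.0), np.float64(-198.0), np.float64(88.0)), (377, np.float64(451.0), np.float64(-226.0), np.float64(86.0)), (389, np.float64(452.0), np.float64(-279.0), np.float64(1.0))]
```

Run:
```python
import cv2
im=cv2.imread("pics/top0.png")[145:275,180:400]
cv2.imwrite("pics/crop0.png",cv2.resize(im,None,fx=3.6,fy=3.6,interpolation=cv2.INTER_CUBIC))
```

```text
(no output)
```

View pics/crop0.png

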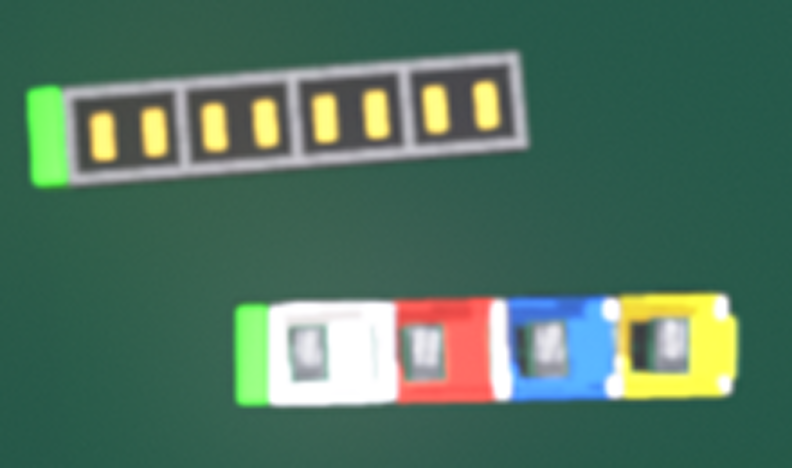

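Heights and sizes check out: ribs at 22, pack tops at about 86, and the rack measures 340 x 67. I'll refine the pack poses by clustering in world y and cross-check the rack with the side view.

Run:
```python
from h import *
im=np.load("top0.npz"); C=cloud(im); Z=C[...,2]
m=((Z>78)&(Z<100)&(C[...,0]>415)&(C[...,0]<485)&(C[...,1]>-270)&(C[...,1]<70)).astype(np.uint8)
n,l,st,_=cv2.connectedComponentsWithStats(m,connectivity=4)
for i in range(1,n):
    if st[i,4]<50: continue
    p=C[l==i]; r=cv2.minAreaRect(p[:,:2].astype(np.float32)); print("top",st[i,4],np.median(p[:,2]).round(1),r, "mean",p.mean(0).round(1))
    # silhouette by ray onto z=86
    v,u=np.nonzero(l==i); q=ray(im,np.c_[u,v],86)[:,:2].astype(np.float32); print("   ray",cv2.minAreaRect(q))
im=np.load("side0.npz"); C=cloud(im); Z=C[...,2]; V,U=np.mgrid[:420,:560]
def rect(m,name):
    p=C[m][:,:2].astype(np.float32); print(name,m.sum(),np.percentile(C[m][:,2],[5,50,95]).round(1),cv2.minAreaRect(p))
A=(C[...,0]>560)&(C[...,0]<670)&(C[...,1]>-150)&(C[...,1]<240)
rect(A&(Z>17)&(Z<40),"side rack all"); 
# pixel outline of the rack at z=22 
B=(C[...,0]>400)&(C[...,0]<500)&(C[...,1]>-300)&(C[...,1]<130)
m=(B&(Z>78)&(Z<100)).astype(np.uint8); n,l,st,_=cv2.connectedComponentsWithStats(m,connectivity=4)
for i in range(1,n):
    if st[i,4]>40: print("side top",st[i,4],cv2.minAreaRect(C[l==i][:,:2].astype(np.float32)))
rect(B&(Z>8)&(Z<40),"side stand")
```

```text
top 410 87.8 ((449.09173583984375, -134.97476196289062), (38.35506820678711, 57.327392578125), 1.748254656791687) mean [ 449.  -134.5   87.9]
   ray ((449.96307373046875, -135.0511016845703), (56.01511764526367, 39.175025939941406), 88.6231689453125)
top 420 87.5 ((449.24017333984375, -214.283203125), (58.08938217163086, 37.078426361083984), 88.47692108154297) mean [ 449.  -213.3   87.7]
   ray ((449.27587890625, -213.09762573242188), (58.86677551269531, 36.954864501953125), 88.62677764892578)
top 415 87.2 ((449.4753723144531, -55.680625915527344), (38.062225341796875, 57.05087661743164), 2.2791430950164795) mean [449.4 -55.4  87.5]
   ray ((449.4775390625, -55.588050842285156), (38.08060836791992, 56.872802734375), 2.2464840412139893)
top 407 87.4 ((450.157958984375, 18.67667579650879), (57.68394470214844, 36.779396057128906), 88.65476989746094) mean [450.1  19.   87.6]
   ray ((450.10455322265625, 18.64006805419922), (57.55315017700195, 36.67176818847656), 88.68025207519531)
side rack all 990 [17.8 22.6 31.4] ((612.35791015625, 51.45269012451172), (74.1150894165039, 346.2624816894531), 3.8893165588378906)
side top 198 ((447.0586242675781, -213.55909729003906), (62.231685638427734, 41.35749053955078), 85.80705261230469)
side top 208 ((448.0941467285156, -136.34361267089844), (41.089962005615234, 64.9824447631836), 4.862964153289795)
side top 238 ((448.67315673828125, -56.69122314453125), (41.81736373901367, 64.22169494628906), 1.145882487297058)
side top 250 ((447.34161376953125, 18.156322479248047), (42.251747131347656, 58.974952697753906), 1.7326915264129639)
side stand 1449 [10.2 22.3 36.4] ((449.9942932128906, -85.54304504394531), (70.63249206542969, 342.5357971191406), 0.02092217653989792)
```

The packs have centres near x 449.5 and y 18.8, -55.6, -135, -213.5. The rack centre is about (614, 41.5) with yaw about 0.064. First move: turn the tool so tool x points to world +y and tool y to world +x.

>>> {"fn": "arm_command", "kwargs": {"plan": "0 0 0 0 0 -0.166 1; 0 0 0 0 0 -0.166 1; 0 0 0 0 0 -0.166 1; 0 0 0 0 0 -0.166 1; 0 0 0 0 0 -0.166 1; 0 0 0 0 0 -0.166 1; 0 0 0 0 0 -0.168 1; 50 20 0 0 0 0 1; 50 20 0 0 0 0 1; 50 20 0 0 0 0 1", "newtons": 25}}

```text
time: 1.4
position: [287.4, -376.8, 224.6]
orientation: [-0.0, 0.708, 0.706, 0.0]
contact_force: [1.7, 0.4, 0.6]
width: 91.0
```

Run:
```python
from h import *
from workcell import arm
im=np.load("top0.npz")
sc=3.6
s=[((102,137),(154,132)),((214,127),(265,124)),((325,118),(376,113)),((436,109),(487,105))]
for a,b in s:
    uv=(np.array(a)+b)/2/sc+[180,145]; print(ray(im,uv,10).round(1))
from scipy.spatial.transform import Rotation as R
q=arm.state(); o=q["orientation"]; print(q["position"],q["joints"]); print(R.from_quat(np.r_[o[1:],o[0]]).as_matrix().round(4))
```

```text
[[606.6 156.9  10. ]]
[[611.4  78.9  10. ]]
[[617.1   0.9  10. ]]
[[621.6 -77.6  10. ]]
[ 287.42461646 -376.78065087  224.63286009] [-9.43594146e-01  1.60576702e-01  1.78260071e+00  3.11356086e-04
  1.19878457e+00 -9.41909583e-01]
[[ 1.8e-03  1.0e+00  0.0e+00]
 [ 1.0e+00 -1.8e-03  5.0e-04]
 [ 5.0e-04  0.0e+00 -1.0e+00]]
```

>>> {"fn": "arm_command", "kwargs": {"plan": "49.5 20.3 10.5 0 0 0 1; 49.5 20.3 10.5 0 0 0 1; 49.5 20.3 10.5 0 0 0 1; 49.5 20.3 10.5 0 0 0 1; 49.5 20.3 10.5 0 0 0 1; 49.5 20.3 10.5 0 0 0 1; 49.5 20.4 10.5 0 0 0 1; 49.5 20.5 10.5 0 0 0 1; 0 0 0 0 0 0 1; 0 0 0 0 0 0 1"}}

```text
time: 2.65
position: [449.8, 17.2, 140.8]
orientation: [-0.0, 0.707, 0.707, -0.001]
contact_force: [-0.2, 0.2, 0.0]
width: 91.1
```

Run:
```python
from h import *
from workcell import arm
im=arm.get_image("wrist"); np.savez("wrist1.npz",**im); cv2.imwrite("pics/wrist1.png",im["color"][:,:,::-1])
s=arm.state(); print(s["position"],s["joints"])
C=cloud(im);Z=C[...,2]
m=((Z>82)&(Z<96)&(C[...,0]>400)&(C[...,0]<500)).astype(np.uint8); n,l,st,_=cv2.connectedComponentsWithStats(m,connectivity=4)
for i in range(1,n):
    if st[i,4]>200: print(st[i],np.median(Z[l==i]).round(1),cv2.minAreaRect(C[l==i][:,:2].astype(np.float32)))
```

```text
[449.76600992  16.69256428 140.93705675] [ 1.18905645e-02  2.02079275e-01  1.96328602e+00 -5.81552468e-04
  9.76746009e-01  1.38250414e-02]
[ 254  194   55   76 3952] 86.2 ((450.04620361328125, 19.02581214904785), (38.478721618652344, 57.66420364379883), 1.115456461906433)
[ 257  319   49   34 1469] 86.0 ((449.703369140625, -66.43475341796875), (38.58131408691406, 34.87127685546875), 2.0593457221984863)
```

View pics/wrist1.png

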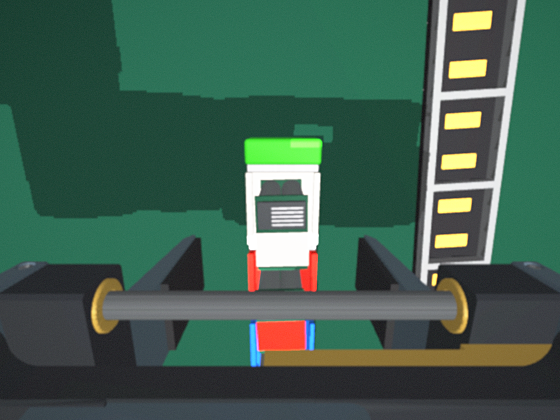

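The wrist view confirms the white pack at (450, 19). The rack ribs are at the right, at columns of about 425-515. I descend to TCP z 50 and close.

>>> {"fn": "arm_command", "kwargs": {"plan": "2 0 15 0 0 0 1; 0 0 20 0 0 0 1; 0 0 20 0 0 0 1; 0 0 20 0 0 0 1; 0 0 10 0 0 0 1; 0 0 6 0 0 0 1; 0 0 0 0 0 0 -0.5; 0 0 0 0 0 0 -0.5; 0 0 0 0 0 0 -0.5; 0 0 0 0 0 0 -0.5", "newtons": 25}}

```text
time: 3.95
position: [450.4, 19.5, 50.2]
orientation: [0.0, 0.707, 0.707, 0.0]
contact_force: [-0.8, -0.2, -0.0]
width: 54.0
```

>>> {"fn": "arm_command", "kwargs": {"plan": "0 0 0 0 0 0 -0.5; 0 0 0 0 0 0 -0.5; 0 0 0 0 0 0 -0.5; 0 0 0 0 0 0 -0.5; 0 0 -6 0 0 0 -0.5; 0 0 -14 0 0 0 -0.5; 0 0 -18 0 0 0 -0.5; 0 0 -18 0 0 0 -0.5; 0 0 -18 0 0 0 -0.5; 0 0 -16 0 0 0 -0.5"}}

```text
time: 5.2
position: [449.5, 19.5, 140.4]
orientation: [-0.0, 0.707, 0.707, -0.0]
contact_force: [0.1, -0.2, -3.9]
width: 38.0
```

Held at width 38. Carry to the bay at -117, near (621.5, -76).

>>> {"fn": "arm_command", "kwargs": {"plan": "-8 14 0 0 0 0 -0.5; -13 24 0 0 0 0 -0.5; -15 26 0 0 0 0 -0.5; -15 26 0 0 0 0 -0.5; -15 26 0 0 0 0 -0.5; -13 24 0 0 0 0 -0.5; -10 20 0 0 0 0 -0.5; -6.5 12 0 0 0 0 -0.5; 0 0 0 0 0 -0.064 -0.5; 0 0 0 0 0 0 -0.5"}}

```text
time: 6.45
position: [621.8, -76.4, 138.9]
orientation: [-0.001, 0.685, 0.729, -0.001]
contact_force: [0.2, 0.0, -3.5]
width: 37.7
```

```bash
cat > look.py <<'E'
import sys
from h import *
from workcell import arm
n=sys.argv[1]
im=arm.get_image("wrist"); np.savez(n+".npz",**im); cv2.imwrite(f"pics/{n}.png",im["color"][:,:,::-1])
s=arm.state(); print(s["position"].round(1),s["orientation"].round(3),s["width"],s["contact_force"].round(1))
E
python3 look.py wrist2
python3 - <<'E'
from h import *
im=np.load("wrist2.npz");C=cloud(im);Z=C[...,2]
m=(Z>17)&(Z<27)&(C[...,0]>550)&(C[...,0]<680)&(C[...,1]<240)
print(m.sum(),cv2.minAreaRect(C[m][:,:2].astype(np.float32)))
E
```

```text
[621.8 -76.3 139.2] [-0.001  0.685  0.729 -0.   ] 37.91269914595363 [ 0.8  0.1 -2.6]
4380 ((617.4335327148438, -3.185516357421875), (66.17707061767578, 193.42001342773438), 3.642972707748413)
```

View pics/wrist2.png

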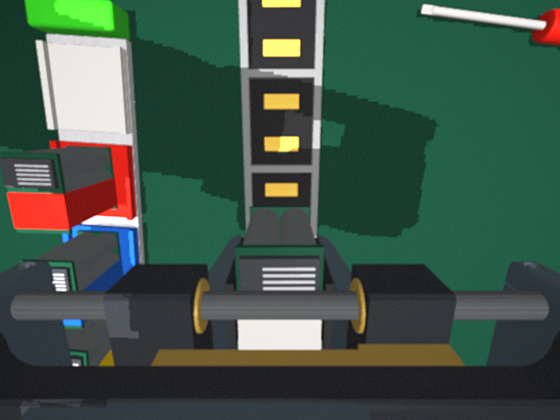

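Run:
```python
from h import *
im=np.load("wrist2.npz");C=cloud(im);Z=C[...,2]
for o in ((614,41.5),):
    a=np.radians(3.64);d=C[...,:2]-np.array(o); lx=d@[np.cos(a),np.sin(a)]; ly=d@[-np.sin(a),np.cos(a)]
    m=(Z>18)&(Z<27)&(abs(lx)<24)&(abs(ly)<150)
    h,e=np.histogram(ly[m],bins=np.arange(-100,150,2)); print([(e[i],h[i]) for i in range(len(h)) if h[i]>10])
```

```text
[(np.int64(-82), np.int64(29)), (np.int64(-80), np.int64(130)), (np.int64(-78), np.int64(110)), (np.int64(-76), np.int64(108)), (np.int64(-4), np.int64(65)), (np.int64(-2), np.int64(172)), (np.int64(0), np.int64(130)), (np.int64(2), np.int64(107))]
```

The rib centres come out at rack y 0 and -78, as modelled. Lower to the floor and release.

>>> {"fn": "arm_command", "kwargs": {"plan": "1 0 12 0 0 0 -0.5; 0 0 18 0 0 0 -0.5; 0 0 20 0 0 0 -0.5; 0 0 18 0 0 0 -0.5; 0 0 12 0 0 0 -0.5; 0 0 8 0 0 0 -0.5; 0 0 4 0 0 0 -0.5; 0 0 2 0 0 0 -0.5; 0 0 1 0 0 0 -0.5; 0 0 0 0 0 0 -0.5"}}

```text
time: 7.75
position: [622.3, -75.3, 45.2]
orientation: [0.0, 0.684, 0.729, 0.0]
contact_force: [0.4, 0.6, -3.0]
width: 37.6
```

>>> {"fn": "arm_command", "kwargs": {"plan": "0 0 0.7 0 0 0 -0.5; 0 0 0.7 0 0 0 -0.5; 0 0 0 0 0 0 -0.5; 0 0 0 0 0 0 -0.2; 0 0 0 0 0 0 0.1; 0 0 0 0 0 0 0.5; 0 0 0 0 0 0 0.5; 0 0 0 0 0 0 1; 0 0 0 0 0 0 1; 0 0 0 0 0 0 1"}}

```text
time: 9.0
position: [622.1, -75.2, 43.5]
orientation: [0.0, 0.684, 0.729, -0.0]
contact_force: [-0.3, -1.4, -0.2]
width: 91.0
```

Retract, turn back, and move to above red.

>>> {"fn": "arm_command", "kwargs": {"plan": "0 0 -10 0 0 0 1; 0 0 -20 0 0 0 1; 0 0 -30 0 0 0 1; 0 0 -30 0 0 0 1; 0 0 -6 0 0 0.064 1; 5 -40 0 0 0 0 1; 5 -45 0 0 0 0 1; 5 -45 0 0 0 0 1; 5 -42.5 0 0 0 0 1; 0 0 0 0 0 0 1"}}

```text
time: 10.25
position: [446.6, -54.6, 140.2]
orientation: [-0.0, 0.707, 0.707, -0.0]
contact_force: [0.2, -0.5, 0.5]
width: 91.1
```

```bash
cat > packs.py <<'E'
import sys
from h import *
from workcell import arm
n=sys.argv[1]
for cam in sys.argv[2:]:
    im=arm.get_image(cam); np.savez(f"{n}_{cam}.npz",**im); cv2.imwrite(f"pics/{n}_{cam}.png",im["color"][:,:,::-1])
    C=cloud(im);Z=C[...,2]; print(cam)
    for lab,x0,x1,z0,z1 in(("stand",400,500,80,97),("rack",570,660,73,90)):
        m=((Z>z0)&(Z<z1)&(C[...,0]>x0)&(C[...,0]<x1)&(C[...,1]>-300)&(C[...,1]<250)).astype(np.uint8); k,l,st,_=cv2.connectedComponentsWithStats(m,connectivity=4)
        for i in range(1,k):
            if st[i,4]>150:
                c,s,a=cv2.minAreaRect(C[l==i][:,:2].astype(np.float32)); out=[lab,np.round(c,1),np.round(s,1),round(a,1),"z",np.median(Z[l==i]).round(1)]
                if lab=="rack":
                    t=np.radians(3.64);d=np.array(c)-[614,41.4]; out+=["rackxy",(d@[np.cos(t),np.sin(t)]).round(1),(d@[-np.sin(t),np.cos(t)]).round(1)]
                print(*out)
s=arm.state(); print(s["position"].round(1),s["orientation"].round(3),s["width"],s["contact_force"].round(1))
E
python3 packs.py p3 wrist top
```

```text
wrist
stand [449.2 -55.5] [38.3 57.7] 1.6 z 86.2
stand [ 449.2 -141.3] [38.1 41.9] 1.3 z 86.3
rack [619.8 -63. ] [39.7 32.4] 3.4 z 82.5 rackxy -0.8 -104.6
top
stand [ 448.9 -230.9] [24.8 37. ] 88.6 z 86.6
rack [620.9 -75.9] [38.7 57. ] 2.9 z 81.4 rackxy -0.6 -117.5
[450.6 -55.2 140.6] [0.001 0.707 0.707 0.001] 91.0409867025973 [ 0.3 -0.4  0.5]
```

View pics/p3_top.png

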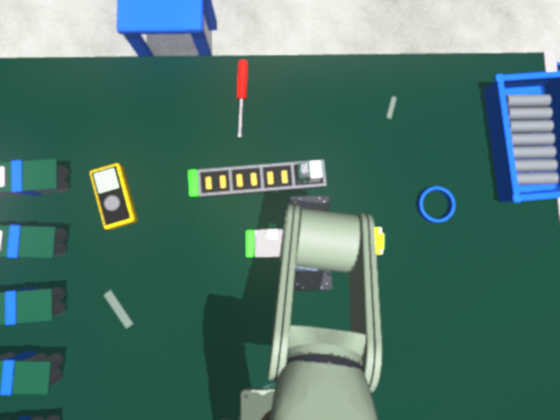

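The top view shows white seated at rack (-0.6, -117.5), with its top at about 81. Now grasp red, narrowing the gripper during the descent.

>>> {"fn": "arm_command", "kwargs": {"plan": "0 -1 15 0 0 0 0.5; 0 0 22 0 0 0 0.5; 0 0 22 0 0 0 0.5; 0 0 20 0 0 0 0.5; 0 0 8 0 0 0 0.5; 0 0 3.5 0 0 0 0.5; 0 0 0 0 0 0 -0.5; 0 0 0 0 0 0 -0.5; 0 0 0 0 0 0 -0.5; 0 0 0 0 0 0 -0.5"}}

```text
time: 11.6
position: [449.2, -55.2, 49.5]
orientation: [0.001, 0.707, 0.707, 0.0]
contact_force: [-0.3, -0.1, 2.3]
width: 38.3
```

>>> {"fn": "arm_command", "kwargs": {"plan": "0 0 0 0 0 0 -0.5; 0 0 0 0 0 0 -0.5; 0 0 -6 0 0 0 -0.5; 0 0 -14 0 0 0 -0.5; 0 0 -18 0 0 0 -0.5; 0 0 -18 0 0 0 -0.5; 0 0 -18 0 0 0 -0.5; 0 0 -12 0 0 0 -0.5; 0 0 -4 0 0 0 -0.5; 0 0 0 0 0 0 -0.5"}}

```text
time: 12.85
position: [448.3, -55.0, 138.8]
orientation: [-0.0, 0.707, 0.707, -0.0]
contact_force: [0.2, -0.7, -3.1]
width: 38.1
```

Red is held. Carry it to bay -39 at (616.5, 2.5).

>>> {"fn": "arm_command", "kwargs": {"plan": "4 13 0 0 0 0 -0.5; 8 23 0 0 0 0 -0.5; 9 26 0 0 0 0 -0.5; 9 26 0 0 0 0 -0.5; 9 26 0 0 0 0 -0.5; 8 24 0 0 0 0 -0.5; 6 18 0 0 0 0 -0.5; 4.7 12 0 0 0 0 -0.5; 0 0 0 0 0 -0.064 -0.5; 0 0 0 0 0 0 -0.5"}}

```text
time: 14.1
position: [616.7, 2.7, 138.4]
orientation: [-0.0, 0.685, 0.729, -0.0]
contact_force: [-1.4, -0.2, -2.2]
width: 38.1
```

```bash
python3 look.py wrist4
```

```text
[616.5   2.6 138.5] [-0.     0.685  0.729 -0.   ] 37.7008336309734 [-0.4 -0.6 -2.7]
```

View pics/wrist4.png

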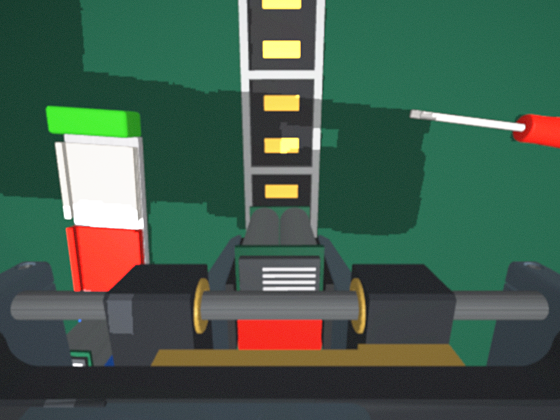

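The red pack hangs square over bay -39, with ribs visible at columns of about 243-322, the same relative view as for white. Lower it.

>>> {"fn": "arm_command", "kwargs": {"plan": "0 0 12 0 0 0 -0.5; 0 0 18 0 0 0 -0.5; 0 0 20 0 0 0 -0.5; 0 0 18 0 0 0 -0.5; 0 0 12 0 0 0 -0.5; 0 0 8 0 0 0 -0.5; 0 0 3 0 0 0 -0.5; 0 0 2 0 0 0 -0.5; 0 0 1 0 0 0 -0.5; 0 0 0 0 0 0 -0.5"}}

```text
time: 15.4
position: [616.8, 2.5, 45.3]
orientation: [0.0, 0.684, 0.729, 0.0]
contact_force: [0.2, -0.3, -2.8]
width: 37.8
```

>>> {"fn": "arm_command", "kwargs": {"plan": "0 0 1 0 0 0 -0.5; 0 0 1 0 0 0 -0.5; 0 0 0 0 0 0 -0.5; 0 0 0 0 0 0 -0.2; 0 0 0 0 0 0 0.1; 0 0 0 0 0 0 0.5; 0 0 0 0 0 0 0.5; 0 0 0 0 0 0 1; 0 0 0 0 0 0 1; 0 0 0 0 0 0 1"}}

```text
time: 16.65
position: [616.7, 2.5, 43.0]
orientation: [0.0, 0.684, 0.729, -0.0]
contact_force: [-0.8, -0.4, 0.7]
width: 90.8
```

>>> {"fn": "arm_command", "kwargs": {"plan": "0 0 -10 0 0 0 1; 0 0 -20 0 0 0 1; 0 0 -30 0 0 0 1; 0 0 -30 0 0 0 1; 0 0 -7 0 0 0.064 1; -27.5 -30 0 0 0 0 1; -27.5 -35 0 0 0 0 1; -27.5 -35 0 0 0 0 1; -27.5 -35 0 0 0 0 1; -27.5 -32.5 0 0 0 0 1"}}

```text
time: 17.9
position: [448.0, -135.6, 140.9]
orientation: [0.001, 0.707, 0.707, 0.0]
contact_force: [-0.0, -1.7, -0.8]
width: 91.5
```

```bash
python3 packs.py p5 wrist top
```

```text
wrist
stand [ 449.2 -135. ] [38.5 57.7] 1.1 z 86.3
stand [ 448.1 -221.9] [39.6 39.5] 0.2 z 86.2
rack [611.3  -4.3] [32.  44.8] 4.4 z 79.6 rackxy -5.6 -45.4
rack [620.9 -75.8] [40.7 57.2] 3.9 z 80.1 rackxy -0.6 -117.4
top
rack [620.6 -75.7] [38.9 57. ] 3.8 z 81.3 rackxy -0.8 -117.3
rack [615.7   2.2] [39.  56.7] 2.7 z 81.5 rackxy -0.8 -39.2
[ 446.1 -136.3  140.7] [-0.     0.709  0.706 -0.001] 90.64539232475062 [0.6 1.6 0.1]
```

White and red are both seated, within 1 mm of their bay centres. Grasp blue.

>>> {"fn": "arm_command", "kwargs": {"plan": "0 0 15 0 0 0 0.5; 0 0 22 0 0 0 0.5; 0 0 22 0 0 0 0.5; 0 0 20 0 0 0 0.5; 0 0 8 0 0 0 0.5; 0 0 3.5 0 0 0 0.5; 0 0 0 0 0 0 -0.5; 0 0 0 0 0 0 -0.5; 0 0 0 0 0 0 -0.5; 0 0 0 0 0 0 -0.5"}}

```text
time: 19.25
position: [449.5, -135.1, 50.0]
orientation: [0.001, 0.707, 0.707, 0.0]
contact_force: [0.6, -0.3, 1.7]
width: 38.2
```

>>> {"fn": "arm_command", "kwargs": {"plan": "0 0 0 0 0 0 -0.5; 0 0 0 0 0 0 -0.5; 0 0 -6 0 0 0 -0.5; 0 0 -14 0 0 0 -0.5; 0 0 -18 0 0 0 -0.5; 0 0 -18 0 0 0 -0.5; 0 0 -18 0 0 0 -0.5; 0 0 -12 0 0 0 -0.5; 0 0 -4 0 0 0 -0.5; 0 0 0 0 0 0 -0.5"}}

```text
time: 20.5
position: [448.8, -134.8, 139.4]
orientation: [-0.0, 0.707, 0.707, -0.0]
contact_force: [0.3, 0.1, -3.5]
width: 38.1
```

>>> {"fn": "arm_command", "kwargs": {"plan": "14 11 0 0 0 0 -0.5; 28 22 0 0 0 0 -0.5; 32 25 0 0 0 0 -0.5; 34 25 0 0 0 0 -0.5; 34 25 0 0 0 0 -0.5; 32 23 0 0 0 0 -0.5; 25 19 0 0 0 0 -0.5; 16 12.7 0 0 0 0 -0.5; 0 0 0 0 0 -0.064 -0.5; 0 0 0 0 0 0 -0.5"}}

```text
time: 21.75
position: [611.7, 80.4, 138.8]
orientation: [-0.0, 0.685, 0.729, -0.001]
contact_force: [-0.1, 0.1, -2.8]
width: 38.3
```

```bash
python3 look.py wrist6
```

```text
[611.6  80.1 139. ] [-0.     0.685  0.729 -0.001] 37.762572209921125 [-0.7 -0.3 -3.5]
```

View pics/wrist6.png

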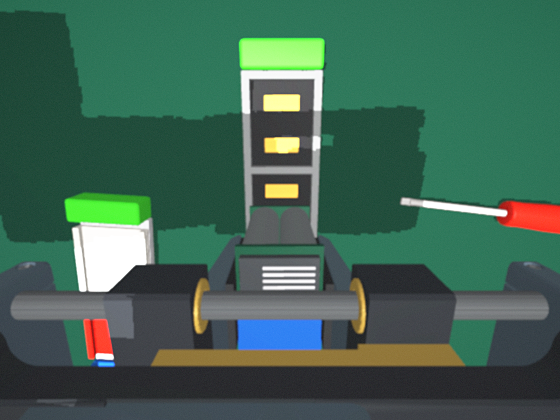

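Blue hangs centred over bay +39, with the rib at row of about 168 and the green block at about (282,54). Lower it (95 mm, to TCP z of about 44).

>>> {"fn": "arm_command", "kwargs": {"plan": "0 0 12 0 0 0 -0.5; 0 0 18 0 0 0 -0.5; 0 0 20 0 0 0 -0.5; 0 0 18 0 0 0 -0.5; 0 0 12 0 0 0 -0.5; 0 0 8 0 0 0 -0.5; 0 0 3.5 0 0 0 -0.5; 0 0 2 0 0 0 -0.5; 0 0 1 0 0 0 -0.5; 0 0 0 0 0 0 -0.5"}}

```text
time: 23.05
position: [612.1, 80.0, 45.3]
orientation: [0.0, 0.684, 0.729, 0.0]
contact_force: [-0.5, 0.3, -3.6]
width: 38.2
```

>>> {"fn": "arm_command", "kwargs": {"plan": "0 0 0.8 0 0 0 -0.5; 0 0 0.8 0 0 0 -0.5; 0 0 0 0 0 0 -0.5; 0 0 0 0 0 0 -0.2; 0 0 0 0 0 0 0.1; 0 0 0 0 0 0 0.5; 0 0 0 0 0 0 0.5; 0 0 0 0 0 0 1; 0 0 0 0 0 0 1; 0 0 0 0 0 0 1"}}

```text
time: 24.3
position: [611.9, 80.0, 43.4]
orientation: [0.0, 0.684, 0.729, -0.0]
contact_force: [-0.8, 0.0, -0.4]
width: 91.1
```

>>> {"fn": "arm_command", "kwargs": {"plan": "0 0 -10 0 0 0 1; 0 0 -20 0 0 0 1; 0 0 -30 0 0 0 1; 0 0 -36 0 0 0.064 1; -40 -22 0 0 0 0 1; -52 -28 0 0 0 0 1; -52 -29 0 0 0 0 1; -52 -29 0 0 0 0 1; -52 -29 0 0 0 0 1; -45.5 -25.9 0 0 0 0 1"}}

```text
time: 25.55
position: [447.8, -215.1, 140.4]
orientation: [0.001, 0.708, 0.707, 0.0]
contact_force: [0.2, -1.0, -0.1]
width: 91.0
```

```bash
python3 packs.py p7 wrist top
```

```text
wrist
stand [ 449.  -213.6] [57.6 38.7] 86.9 z 86.3
rack [613.7 -83.5] [25.8 42.8] 4.2 z 79.5 rackxy -8.2 -124.6
top
stand [ 449.6 -203. ] [36.2 37.1] 88.6 z 88.2
rack [620.8 -75.7] [38.6 57. ] 3.3 z 81.7 rackxy -0.7 -117.3
rack [615.6   2.3] [38.7 56.7] 3.2 z 81.4 rackxy -0.9 -39.2
rack [610.6  80.1] [38.7 57.2] 3.8 z 81.4 rackxy -0.9 38.8
[ 446.7 -216.8  140.3] [ 0.001  0.709  0.705 -0.001] 91.27886709040564 [ 1.2  0.1 -0.2]
```

Three packs are seated. Grasp yellow at (449, -213.6).

>>> {"fn": "arm_command", "kwargs": {"plan": "0 0 15 0 0 0 0.5; 0 0 22 0 0 0 0.5; 0 0 22 0 0 0 0.5; 0 0 20 0 0 0 0.5; 0 0 8 0 0 0 0.5; 0 0 3 0 0 0 0.5; 0 0 0 0 0 0 -0.5; 0 0 0 0 0 0 -0.5; 0 0 0 0 0 0 -0.5; 0 0 0 0 0 0 -0.5"}}

```text
time: 26.9
position: [449.1, -213.5, 49.9]
orientation: [0.001, 0.708, 0.707, 0.0]
contact_force: [0.8, 0.9, 3.0]
width: 38.1
```

>>> {"fn": "arm_command", "kwargs": {"plan": "0 0 0 0 0 0 -0.5; 0 0 0 0 0 0 -0.5; 0 0 -6 0 0 0 -0.5; 0 0 -14 0 0 0 -0.5; 0 0 -18 0 0 0 -0.5; 0 0 -18 0 0 0 -0.5; 0 0 -18 0 0 0 -0.5; 0 0 -12 0 0 0 -0.5; 0 0 -4 0 0 0 -0.5; 0 0 0 0 0 0 -0.5"}}

```text
time: 28.15
position: [448.6, -213.3, 139.4]
orientation: [-0.0, 0.707, 0.707, -0.0]
contact_force: [-0.8, 0.0, -3.4]
width: 38.0
```

>>> {"fn": "arm_command", "kwargs": {"plan": "15 6.5 0 0 0 0 -0.5; 30 13 0 0 0 0 -0.5; 42 18 0 0 0 0 -0.5; 48 20 0 0 0 0 -0.5; 50 21 0 0 0 0 -0.5; 50 21 0 0 0 0 -0.5; 48 20 0 0 0 0 -0.5; 42 18 0 0 0 0 -0.5; 30 13 0 0 0 0 -0.5; 16.5 7.5 0 0 0 -0.064 -0.5"}}

```text
time: 29.4
position: [606.9, 161.1, 138.2]
orientation: [-0.001, 0.683, 0.73, -0.001]
contact_force: [-0.3, -0.8, -2.6]
width: 38.1
```

```bash
python3 look.py wrist8a; python3 look.py wrist8
```

```text
[607.8 162.6 138.2] [-0.001  0.682  0.731  0.001] 38.071330974222114 [ 1.6  2.6 -1.9]
[607.  160.8 138.3] [-0.001  0.684  0.73  -0.   ] 38.06231971371275 [ 0.4 -0.2 -2.8]
```

View pics/wrist8.png

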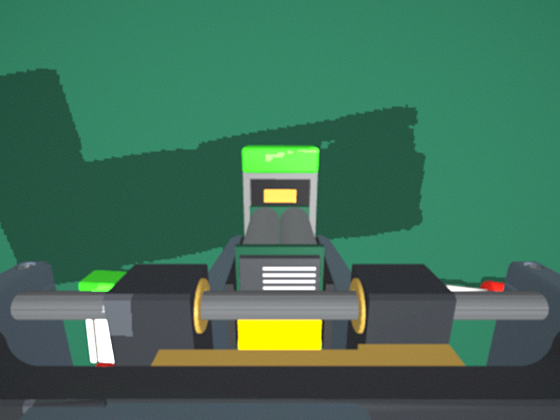

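Yellow is over bay +117, with the green block at about (281,158). The arm is still settling, so I hold before lowering.

>>> {"fn": "arm_command", "kwargs": {"plan": "0 0 0 0 0 0 -0.5; 0 0 0 0 0 0 -0.5; 0 0 0 0 0 0 -0.5; 0 0 6 0 0 0 -0.5; 0 0 10 0 0 0 -0.5; 0 0 12 0 0 0 -0.5; 0 0 12 0 0 0 -0.5; 0 0 8 0 0 0 -0.5; 0 0 4 0 0 0 -0.5; 0 0 0 0 0 0 -0.5"}}

```text
time: 30.75
position: [607.1, 158.0, 87.2]
orientation: [-0.0, 0.684, 0.729, -0.0]
contact_force: [0.8, 0.1, -1.9]
width: 37.9
```

Position is (607.1, 158.0), on target. Lower the remaining 42 mm and check.

>>> {"fn": "arm_command", "kwargs": {"plan": "0 0 6 0 0 0 -0.5; 0 0 10 0 0 0 -0.5; 0 0 10 0 0 0 -0.5; 0 0 6 0 0 0 -0.5; 0 0 4 0 0 0 -0.5; 0 0 3 0 0 0 -0.5; 0 0 2 0 0 0 -0.5; 0 0 1 0 0 0 -0.5; 0 0 0 0 0 0 -0.5; 0 0 0 0 0 0 -0.5"}}

```text
time: 32.0
position: [607.2, 158.0, 45.6]
orientation: [0.0, 0.684, 0.729, 0.0]
contact_force: [-0.1, 0.7, -3.2]
width: 37.9
```

>>> {"fn": "arm_command", "kwargs": {"plan": "0 0 0.8 0 0 0 -0.5; 0 0 0.8 0 0 0 -0.5; 0 0 0 0 0 0 -0.5; 0 0 0 0 0 0 -0.2; 0 0 0 0 0 0 0.1; 0 0 0 0 0 0 0.5; 0 0 0 0 0 0 0.5; 0 0 0 0 0 0 1; 0 0 0 0 0 0 1; 0 0 0 0 0 0 1"}}

```text
time: 33.25
position: [607.1, 158.0, 43.8]
orientation: [0.0, 0.684, 0.729, -0.0]
contact_force: [0.5, 0.1, -0.2]
width: 90.6
```

>>> {"fn": "arm_command", "kwargs": {"plan": "0 0 -10 0 0 0 1; 0 0 -20 0 0 0 1; 0 0 -30 0 0 0 1; 0 0 -36 0 0 0 1; 0 -30 -15 0 0 0 1; 0 -40 0 0 0 0 1; 0 -50 0 0 0 0 1; 0 -50 0 0 0 0 1; 0 -30 0 0 0 0 1; 0 0 0 0 0 0 1"}}

```text
time: 34.5
position: [405.8, 145.2, 155.7]
orientation: [0.0, 0.684, 0.729, 0.0]
contact_force: [0.2, 0.2, 0.5]
width: 90.9
```

```bash
python3 packs.py p9 top side
```

```text
top
rack [621.1 -75.8] [38.7 57.1] 3.5 z 81.4 rackxy -0.4 -117.4
rack [615.7   2.3] [39.2 56.7] 2.8 z 81.4 rackxy -0.8 -39.2
rack [611.  80.] [39.4 56.6] 2.1 z 81.3 rackxy -0.6 38.7
rack [605.7 157.6] [38.8 56.8] 3.7 z 81.5 rackxy -0.9 116.5
side
rack [610.4  78.5] [44.3 60.3] 3.5 z 81.5 rackxy -1.2 37.3
rack [604.4 158.6] [41.  62.1] 4.1 z 81.7 rackxy -2.1 117.5
[408.7 145.7 155.7] [0.001 0.684 0.729 0.001] 91.41828835353049 [1.1 0.8 0. ]
```

View pics/p9_top.png

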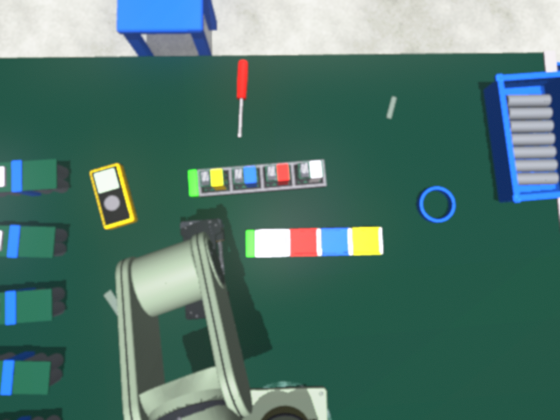

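View pics/p9_side.png

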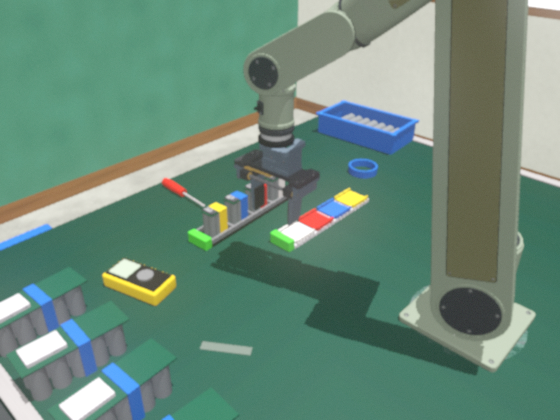

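The rack row from its green end now reads yellow (212,180), blue (245,177), red (279,174), white (312,171), and the empty cradles read white, red, blue, yellow, so the order is reversed. The meter and tape are where they were, and the arm is clear. Handing in.

Run:
```python
from workcell import arm
print(arm.finish_job())
```

```text
the job is handed in; nothing more can be done
None
```

All four packs are in the rack in reverse order, and I handed the job in with about 35 s of the 93 s used. From the rack's green end the order is now yellow, blue, red, white; on the stand it was white, red, blue, yellow.

- **Top view, last check:** every pack was within 1 mm of its bay centre in x and y. The tops read about 81.4 mm, which fits packs standing upright on the bay floors, because the same camera read the packs on the stand about 1.4 mm high.
- **Side view:** the arm hid red and white. It gave blue and yellow up to 2 mm from centre, slightly more than the top view, but well inside the 12 mm tolerance.
- **Other checks:** contact-force readings stayed below 5 N, and the gripper was open and clear of everything at hand-in. By eye, the meter and tape roll had not moved. No check failed.

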